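# Hang a drilled clamp jaw on a bent drying rod

### The job

Hang the drilled wooden clamp jaw on the drying stand: thread its hole onto the raised, hand-bent end of the rod, ease it round the bend without forcing it, and slide it along the level part until it touches the stop collar. Do not shove the collar along the rod; leave the jaw hanging freely against it, and leave the undrilled blank, the hammer, the hand plane and the wooden block where they are.

Things in the scene. Friction and masses are not known exactly. Their poses are not given: they have to be found in the camera images.
- stand: Fixed drying stand: beech foot 150 x 100 x 24 mm (x -65 to +85) and one stiff bent steel rod, 14 mm diameter. Origin on the bench under its upright post, z up; x points along the level part of the rod, from the post towards the free end. The rod rises at x = 0 to axis height 160 mm, then runs level to x = 100 mm, where the bend begins (see bend).
- bend (a point): Point on the rod's axis where the level part ends; axes as the stand's. From here the rod bends upward by 35 degrees (arc radius 70 mm), then runs straight 45 mm to its free end: axis end 77 mm ahead of this point and 38.5 mm above it, a 7 mm round end beyond. Hand-bent: all of it from here on is also set sideways (about z) by an unmeasured angle of up to 9 degrees either way: look or feel for it.
- collar: Dark steel stop collar on the level part of the rod, 34 mm diameter, 16 mm long, thumb screw up to 28 mm above the rod's axis. Origin on that axis in the flat face that looks to the free end (30 to 65 mm from the post's axis); axes as the stand's, the collar lies at -x of its face. Lightly clamped: it slips along the rod when pushed with more than about 14 N.
- jaw_hole (a point): Centre of the jaw's through hole, a good height to grip. The hole, 19 mm diameter, runs along x through the 34 mm thickness; its centre is 95 mm above the jaw's foot, 28 mm below its top. Either face may go on first.
- jaw: Clamp jaw: plain beech block standing upright, 123 mm tall (z), 46 mm wide (y), 34 mm thick (x); the top 6 mm is only 30 mm wide, about 0.11 to 0.22 kg, drilled near its top. Origin at the centre of its foot.
- blank_center (a point): Undrilled blank of the same stock and outline as the jaw but with no hole, standing upright on the bench; the point is on its axis 60 mm above its foot.
- hammer: Hammer lying on the bench, about 260 mm long; origin under its middle. Leave alone.
- plane: Hand plane 210 x 50 x 117 mm with blue handles standing on the bench; origin under its middle. Leave alone.
- block: Loose dark wooden block, 60 mm cube; origin under its centre. Leave alone.

How it is judged:
On the way:
1. the jaw has come round the bend and touches the collar (contact force between jaw and collar above 0.5 N and x of jaw_hole in the frame of collar below 0.022 m), for 0.05 s.
At the end, for the whole second after the job is handed in: The jaw hangs still and upright (within 0.2 rad) on the level part of the rod, the rod through its hole, its face within 4.5 mm of the collar's face, and the collar is within 6 mm of where it was (x of jaw_hole in the frame of collar between 0.012 and 0.0215 m and y of jaw_hole in the frame of collar between -0.008 and 0.008 m and z of jaw_hole in the frame of collar between -0.008 and 0.008 m and angle between jaw's own z axis and vertical below 0.2 rad and linear speed of jaw below 0.03 m/s and distance of collar from where it was at the start of the episode below 0.006 m); the robot touches nothing.
It fails at once if the collar is shoved more than 6 mm along the rod (distance of collar from where it was at the start of the episode above 0.006 m).
It fails at once if the jaw is forced against the rod or stand with more than 40 N (contact force between jaw and stand above 40 N).
It fails at once if the blank, hammer, hand plane or wooden block is moved more than 30 mm (distance of any of blank_center, hammer, plane, block from where it was at the start of the episode above 0.03 m).
It also fails if it takes over 72 s, if anything falls off the work surface, if the arm or the gripper's body presses on something with over 40 N, if the wrist force passes 120 N, or if a joint passes its speed limit or range.

### The arm

A 7-joint arm with a two-finger parallel gripper is mounted at the origin on the work surface. World frame = base frame: x ahead of the robot, y to its left, z up, the work surface at z = 0. Lengths are in m, angles in rad, forces in N, time in s.
With the tool pointing down it reaches from about 0.35 to 0.775 m from the base axis. Payload 3.1 kg.
Tool frame: the origin (TCP) lies on the front face of the gripper's body, between the roots of the fingers; the fingertips stand 73 mm ahead of it and the grasp point (between the pads) lies 54 mm ahead of it (arm.tip_extent is the distance from the TCP to the fingertips, in m); z points along the fingers, y is the line along which they close (so a half turn about z gives the same grasp; the last joint's range is limited). The gripper opens to 85 mm and grips with 20 to 120 N. Pads are 22 mm wide; open, the fingers measure 114 mm over their backs; the gripper's body (76 mm by 85 mm) begins 54 mm behind the grasp point. The pads swing forward as they close: fully open they stand 13 mm farther back than shut.
Start: joints at [-1.188, 0.311, 0.014, 1.512, -0.004, 1.319, -0.027], TCP at [0.227, 0.501, 0.304] pointing down, gripper open.
Joint ranges: [-2.7, 2.7], [-0.3, 1.91], [-1.27, 1.3], [0.12, 2.57], [-1.44, 4.58], [0.2, 2.03], [-3.05, 3.05]. Speed limits (rad/s): [2.79, 2.79, 3.14, 3.14, 3.14, 3.14, 3.14].

### API

Orientations are given as a rotation vector (axis times angle).
In Python, from bench import arm gives the robot as it stands. The module is installed in compiled form; this text tells all that it offers. Calls block until the motion is done:
- arm.goto(position, orientation): joint-space move of the TCP to a pose.
- arm.movel(position, v=0.15, rotation=None, f_stop=None): straight line of the TCP; rotation=None keeps the orientation; v is the mean speed in m/s. With f_stop (N) it stops when the force on the tool has changed by that much, and returns True; else False.
- arm.set_joints(angles): joint-space move.
- arm.open() and arm.clamp(): open the fingers fully, or close them until they stop; the grip force is fixed at half the most.
- arm.pause(seconds).
- arm.inverse_kinematics(position, orientation): joint angles nearest the present ones, or None.
- arm.sense(): the state.
- arm.read_camera(name): name is "scene" or "top" or "wrist"; returns a dict with "frame" (480x640x3 uint8, red, green, blue), "intrinsics" (3x3 intrinsics, pixels), "k1" (the pictures are not rectified: a ray, as slopes to the right and down, at radius r is drawn at 1 + k1 r^2 times it, then the intrinsics apply), "xyz" and "attitude" of the camera in the world. Camera axes: x right, y up, looking along -z (the intrinsics and any distortion apply to the point x, -y, -z); pixel columns grow to the right and rows downward; lengths in m; the calibration is good to about 2 mm. A picture is of the moment at which its call begins. There is no depth.
A pose or a line that the arm cannot do raises arm.PlanningError and nothing moves.
- arm.finish_job(): hands the job in; it is judged then, once.
The state is a dict: "t": time; "joint_pos": joint angles; "qd": joint speeds; "effort": joint torques, N m; "ee_pos": TCP position; "ee_rot": TCP orientation; "contact_force": force on the tool from outside, world axes, zero at the start; "torque": the same for the moment, N m; "opening": finger opening in m; "grasp_force": force on a finger pad.
Only numpy, scipy, OpenCV 4.12 (cv2) and the standard library are available. Lean on these libraries where they do the work, as an engineer would, in place of code of your own. Each camera call takes 0.05 s, during which the arm holds its last target. There are 200 camera calls.

## Working session

There is one attempt and no reset: what is moved stays moved. The work goes in short steps, each a Python script; the robot and the scene stay as the last script left them, time stands still between calls to the robot, and variables do not carry over. Pictures are saved under pics/ and viewed, at most 12 in all, crops included, and the job is handed in when it is done.

```bash
mkdir -p pics; ls; cat > h.py <<'E'
import numpy as np, cv2
from scipy.spatial.transform import Rotation as R
from bench import arm
def cam(name, f=None):
    c=arm.read_camera(name)
    if f: cv2.imwrite(f, c["frame"][:,:,::-1])
    return c
def rotm(c):
    a=np.array(c["attitude"],float)
    return a if a.shape==(3,3) else (R.from_rotvec(a).as_matrix() if a.size==3 else R.from_quat(a).as_matrix())
def ray(c,px):
    p=cv2.undistortPoints(np.array([[px]],float),np.array(c["intrinsics"],float),np.array([c["k1"],0,0,0,0.]))[0,0]
    d=rotm(c)@np.array([p[0],-p[1],-1]); return np.array(c["xyz"]),d/np.linalg.norm(d)
def onz(c,px,z):
    o,d=ray(c,px); return o+d*(z-o[2])/d[2]
def tri(*rs):
    A=0;b=0
    for o,d in rs:
        P=np.eye(3)-np.outer(d,d);A=A+P;b=b+P@o
    x=np.linalg.solve(A,b); return x,[np.linalg.norm((np.eye(3)-np.outer(d,d))@(x-o)) for o,d in rs]
def proj(c,X):
    q=rotm(c).T@(np.array(X)-c["xyz"]); s=np.array([q[0],-q[1]])/-q[2]
    s=s*(1+c["k1"]*(s@s)); K=np.array(c["intrinsics"]); return s*[K[0,0],K[1,1]]+K[:2,2]
E
python3 - <<'E'
from h import *
import pickle
d={}
for n in("scene","top"):
    c=cam(n,f"pics/{n}0.png"); d[n]=c; print(n,c["xyz"],c["attitude"],c["k1"],np.array(c["intrinsics"]).tolist())
pickle.dump(d,open("c0.pkl","wb"))
E
```

```text
pics
scene [1.12470526 0.57530313 0.68782557] [0.50272284 1.10226154 2.10119935] -0.10176659699480212 [[440.03918504244797, 0.0, 314.6767891955781], [0.0, 440.03918504244797, 240.84951278388263], [0.0, 0.0, 1.0]]
top [0.36406959 0.02255428 1.31995253] [ 0.0586841  -0.07811616 -1.54618562] -0.015322420450525037 [[498.59154256453894, 0.0, 316.44550351027397], [0.0, 498.59154256453894, 237.8688529609424], [0.0, 0.0, 1.0]]
```

View pics/scene0.png

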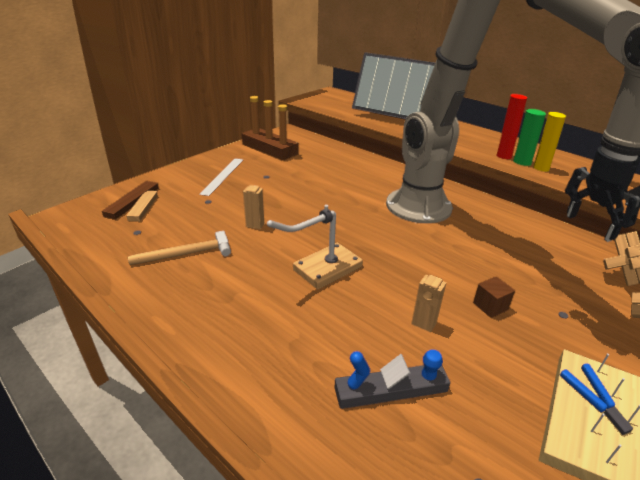

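View pics/top0.png

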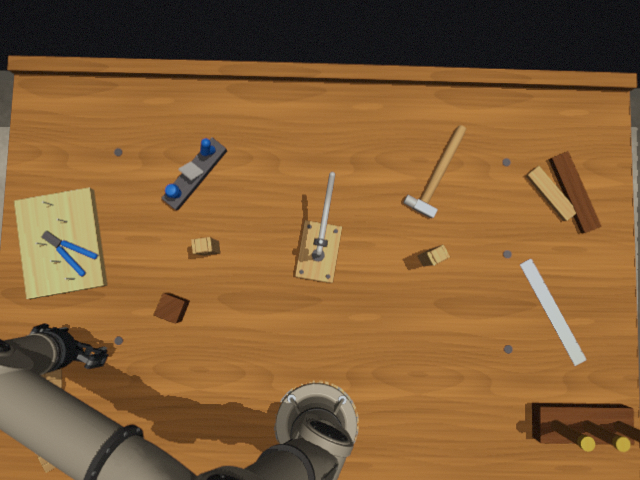

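The scene view shows the stand with post near (331,240) and collar near (327,215). One block is at (430,302), apparently drilled, and another at (255,207). In the top view they are at (203,246) and (437,255), with the rod running from (318,253) to (332,174). I'll enlarge these.

```bash
python3 - <<'E'
from h import *
s=cv2.imread("pics/scene0.png");t=cv2.imread("pics/top0.png")
def cr(i,x,y,w,h,W,H): return cv2.resize(i[y:y+h,x:x+w],(W,H),interpolation=cv2.INTER_CUBIC)
a=np.hstack([cr(s,260,195,110,100,330,300),cr(s,405,265,50,75,200,300),cr(s,235,175,45,50,270,300)])
b=np.hstack([cr(t,285,165,65,75*0+125,156,300),cr(t,285,165,65,65,300,300),cr(t,180,230,50,35,344,300)[:, :344]])
cv2.imwrite("pics/crop1.png",np.vstack([a,b]))
E
```

```text
(no output)
```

View pics/crop1.png

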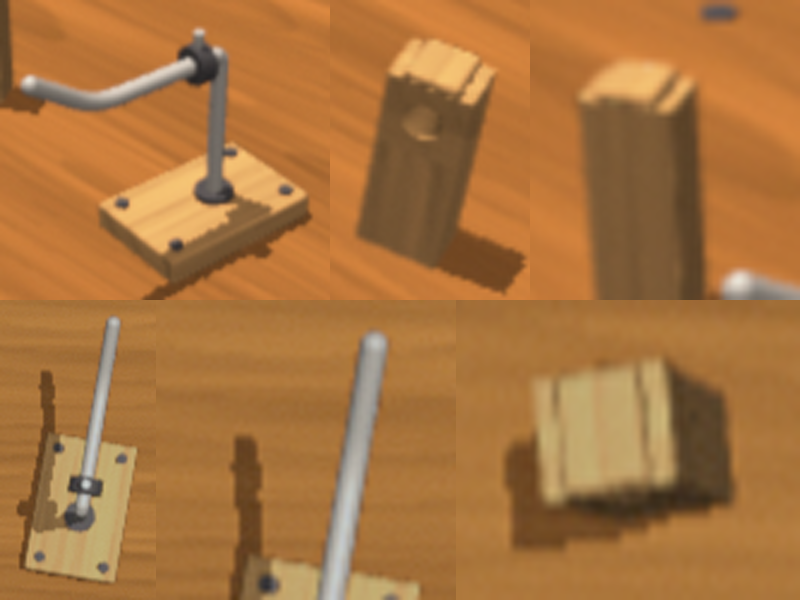

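The left block at (430,302) in the scene view has a visible hole, so it is the jaw. The other block has none, so it is the blank. Next I'll get rough positions from these pixels, then take wrist views of the stand and jaw.

```bash
python3 - <<'E'
from h import *
import pickle
d=pickle.load(open("c0.pkl","rb"));T=d["top"];S=d["scene"]
c=[onz(T,p,0.024) for p in [(305.8,220.4),(342.1,227.5),(332.9,282.1),(295.4,276.7)]]
c=np.array(c)[:,:2]; print(c.round(4).tolist(), "sides",[np.linalg.norm(c[i]-c[(i+1)%4]).round(4) for i in range(4)])
m=c.mean(0); u=(c[0]+c[1]-c[2]-c[3]);yaw=np.arctan2(u[1],u[0]);e=u/np.linalg.norm(u);print("yaw",yaw,"stand",m-0.01*e)
# tip ball centre scene (260+30/3,195+85/3), top
tp=(285+373/300*65-0,165+(343-300)*65/300) if 0 else (285+(373-156)*65/300,165+43*65/300)
sp=(260+30/3,195+86/3)
print("tip",tri(ray(T,tp),ray(S,sp)), onz(T,tp,.1985))
# rod level axis at collar & in top
print("jaw hole(scene)",); 
# jaw top corners in crop: scale 344/50=6.88 x, 300/35 y
q=[onz(T,(180+(x-456)/6.88,230+(y-300)/8.571),0.123) for x,y in[(536,378),(664,360),(678,485),(548,503)]]
print(np.round(q,4).tolist(),np.mean(q,0))
q=np.array(q);print([np.linalg.norm(q[i]-q[(i+1)%4]) for i in range(4)])
print(arm.sense()["ee_rot"],arm.sense()["t"])
E
```

```text
[[0.523, 0.0367], [0.5066, -0.0587], [0.3638, -0.0375], [0.3755, 0.06]] sides [np.float64(0.0968), np.float64(0.1444), np.float64(0.0982), np.float64(0.1493)]
yaw -0.1521405729903689 stand [0.43234313 0.00162009]
tip (array([ 0.60828139, -0.02136757,  0.19688859]), [np.float64(0.0016038235673359604), np.float64(0.0016038235673358533)]) [ 0.60906075 -0.02247535  0.1985    ]
jaw hole(scene)
[[0.4589, 0.3088, 0.123], [0.465, 0.2644, 0.123], [0.43, 0.258, 0.123], [0.4239, 0.3031, 0.123]] [0.44447003 0.28355727 0.123     ]
[np.float64(0.04486364153384032), np.float64(0.03555331681067076), np.float64(0.04544358598872659), np.float64(0.035433809663021475)]
[-0.66197921 -3.07068389  0.00331371] 0.1
```

```bash
cat >> h.py <<'E'
def ori(yaw,pitch=0,s=1):
    # columns x,y,z of the tool; hole axis a=(cos p,0,sin p) yawed; tool z = -jaw up
    cy,sy,cp,sp=np.cos(yaw),np.sin(yaw),np.cos(pitch),np.sin(pitch)
    a=np.array([cp*cy,cp*sy,sp]); up=np.array([-sp*cy,-sp*sy,cp]); z=-up; x=s*a
    return R.from_matrix(np.c_[x,np.cross(z,x),z]).as_rotvec(), a, up
E
python3 - <<'E'
from h import *
for s in(1,-1):
  for n,p,yw,pt in[("jaw",(.444,.2836,.149),.14,0),("tip",(.60,-.02,.25),-.12,.61),("tip2",(.64,-.03,.28),-.12,.61),("lev",(.49,-.01,.214),-.15,0),("look",(.52,-.01,.42),-.15,0)]:
    q=arm.inverse_kinematics(np.array(p),ori(yw,pt,s)[0]); print(s,n,None if q is None else np.round(q,2))
s=-1
arm.goto(np.array([.50,-.01,.40]),ori(-.15,0,s)[0])
c=cam("wrist","pics/w1.png");print(c["xyz"],c["attitude"],c["k1"],np.array(c["intrinsics"]).tolist(),arm.sense()["ee_pos"],arm.sense()["t"])
import pickle;pickle.dump(c,open("w1.pkl","wb"))
E
```

```text
1 jaw [-1.01  0.44  0.53  1.8  -0.27  0.97 -1.79]
1 tip [-0.45  0.18  0.47  1.98 -0.01  0.39 -1.7 ]
1 tip2 [-0.3   0.22  0.34  1.84 -0.02  0.49 -1.67]
1 lev [-0.65  0.33  0.8   1.83 -0.26  1.09 -1.48]
1 look [-0.62  0.26  0.8   1.38 -0.19  1.58 -1.56]
-1 jaw [-0.67  0.4   0.09  1.79 -0.05  0.95  1.15]
-1 tip [-0.6   0.19  0.64  1.99 -0.11  0.39  1.54]
-1 tip2 [-0.5   0.24  0.58  1.85 -0.16  0.49  1.59]
-1 lev [-0.48  0.29  0.57  1.82 -0.17  1.08  1.58]
-1 look [-0.5   0.24  0.63  1.37 -0.14  1.58  1.54]
[0.4179515  0.00414012 0.47039085] [-0.27182381 -0.23636493  1.40870698] -0.07687028042368141 [[382.82316881762017, 0.0, 312.3652081063102], [0.0, 382.82316881762017, 243.23056016653575], [0.0, 0.0, 1.0]] [ 0.5000679  -0.00860698  0.3996564 ] 2.2583
```

View pics/w1.png

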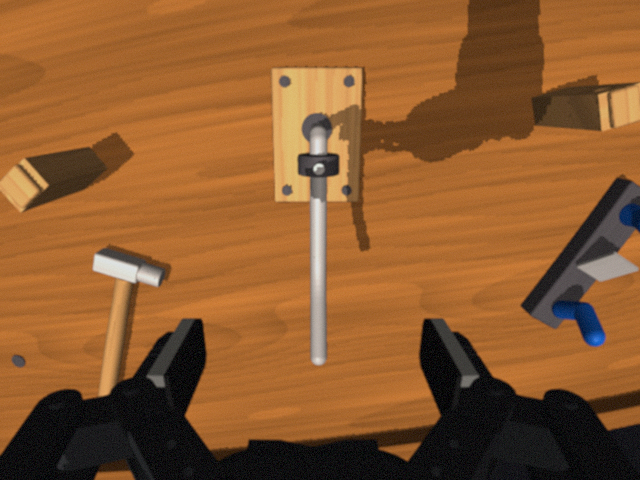

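The wrist view shows the rod from the post (316,127) through the collar (319,165) to the tip (319,358), with the foot corners at about (273,68) and (362,201). I'll fit the rod's centreline row by row, using the known height profile.

```bash
python3 - <<'E'
from h import *
import pickle
c=pickle.load(open("w1.pkl","rb"));f=c["frame"]
hsv=cv2.cvtColor(f,cv2.COLOR_RGB2HSV)
m=((hsv[...,1]<70)&(hsv[...,2]>60)).astype(np.uint8)
m[:, :295]=0;m[:,345:]=0
# foot corners
foot=cv2.inRange(hsv,(12,60,110),(28,190,255))
pts=[]
for r in range(180,372,2):
    xs=np.where(m[r])[0]
    if len(xs)>4: pts.append((r,xs.min()/2+xs.max()/2+0.0,len(xs)))
print(pts[::6],pts[-3:])
tipc=(319,pts[-1][0]-7)
S0=np.array([.4323,.0016])
def hgt(s):
    if s<=.1: return .16
    a=np.arcsin(min((s-.1)/.07,1)); th=np.radians(35)
    if s-.1<.07*np.sin(th): return .16+.07*(1-np.cos(a))
    return .16+.07*(1-np.cos(th))+(s-.1-.07*np.sin(th))*np.tan(th)
def pos(px):
    z=.16
    for _ in range(30):
        X=onz(c,px,z); s=np.linalg.norm(X[:2]-S0); z=.5*z+.5*min(hgt(s),.2)
    return X,s
P=[];ss=[]
for r,x,n in pts:
    X,s=pos((x,r));P.append(X);ss.append(s)
P=np.array(P);ss=np.array(ss)
for nm,lo,hi in(("level",.062,.098),("bent",.112,.172)):
    k=(ss>lo)&(ss<hi);q=P[k,:2];b=np.polyfit(q[:,0],q[:,1],1);print(nm,k.sum(),"yaw",np.arctan(b[0]),"y at .43,.53,.6:",np.polyval(b,[.4323,.53,.6]),"res",np.std(q[:,1]-np.polyval(b,q[:,0])))
print("last",pos((pts[-1][1],pts[-1][0])))
# foot corners, collar
F=[onz(c,p,.024)[:2] for p in[(273,68.5),(362,68),(364,201),(275.5,201.5)]];F=np.array(F)
u=F[2]+F[3]-F[0]-F[1];print("foot",F.round(4).tolist(),np.arctan2(u[1],u[0]),F.mean(0)-.01*u/np.linalg.norm(u))
print("collar face", onz(c,(319,176),.16), "postbase",onz(c,(316,127),.03))
q=[onz(c,p,.123) for p in[(597,88),(640,82),(603,131)]];print("jaw",np.round(q,4).tolist())
cv2.imwrite("pics/w1c.png",cv2.resize(f[110:210,270:370,::-1],(600,600),interpolation=cv2.INTER_CUBIC))
E
```

```text
[(180, np.float64(318.0), 15), (192, np.float64(327.5), 17), (204, np.float64(317.5), 16), (216, np.float64(317.5), 16), (228, np.float64(318.0), 15), (240, np.float64(318.0), 15), (252, np.float64(317.5), 16), (264, np.float64(318.0), 15), (276, np.float64(318.0), 15), (288, np.float64(318.0), 15), (300, np.float64(318.0), 15), (312, np.float64(318.0), 15), (324, np.float64(318.0), 15), (336, np.float64(318.0), 15), (348, np.float64(318.0), 15), (360, np.float64(318.5), 14)] [(360, np.float64(318.5), 14), (362, np.float64(318.5), 12), (364, np.float64(318.0), 7)]
level 20 yaw -0.1366592564960795 y at .43,.53,.6: [ 0.00619426 -0.00724109 -0.01686724] res 0.00019735816296859228
bent 41 yaw -0.15101941667954297 y at .43,.53,.6: [ 0.00780823 -0.00705957 -0.01771204] res 6.295894070236662e-05
last (array([ 0.61727693, -0.02035416,  0.2       ]), np.float64(0.1862752016132508))
foot [[0.3657, -0.0305], [0.3793, 0.0649], [0.5262, 0.0508], [0.5113, -0.0535]] -0.1259410845919142 [0.43566888 0.00919207]
collar face [0.46727177 0.0026773  0.16      ] postbase [0.43346888 0.00654091 0.03      ]
jaw [[0.4287, 0.2598, 0.123], [0.4273, 0.303, 0.123], [0.4675, 0.2678, 0.123]]
```

View pics/w1c.png

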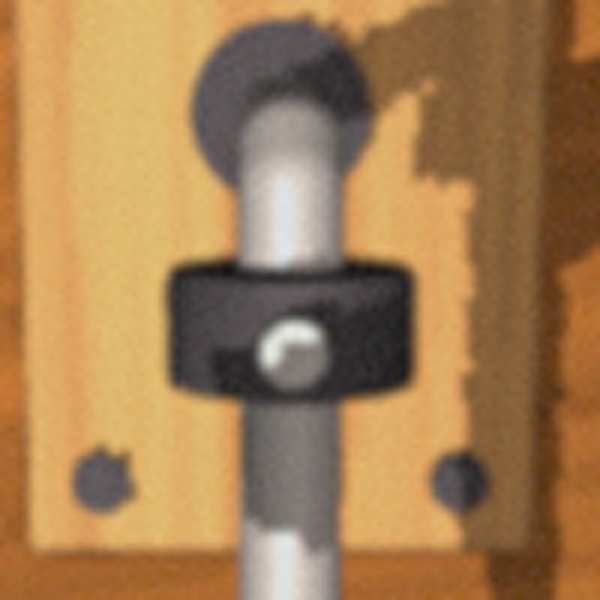

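The level part has yaw of about -0.137 and the bent part about -0.151, so the sideways set is small. The top and wrist cameras disagree by about 3 mm laterally. A second wrist view with the tool turned half round should cancel the camera offset.

```bash
cat > rod.py <<'E'
from h import *
def hgt(s):
    th=np.radians(35)
    if s<=.1: return .16
    if s-.1<.07*np.sin(th): return .16+.07*(1-np.cos(np.arcsin((s-.1)/.07)))
    return min(.16+.07*(1-np.cos(th))+(s-.1-.07*np.sin(th))*np.tan(th),.1985)
def analyse(c,x0,x1,r0,r1,S0=np.array([.434,.005])):
    f=cv2.GaussianBlur(c["frame"],(3,3),0);hsv=cv2.cvtColor(f,cv2.COLOR_RGB2HSV)
    m=(hsv[...,1]<80)&(hsv[...,2]>60); m[:,:x0]=0;m[:,x1:]=0
    P=[];ss=[]
    for r in range(r0,r1):
        xs=np.where(m[r])[0]
        if len(xs)<5 or len(xs)>24 or xs.max()-xs.min()+1-len(xs)>2: continue
        z=.16
        for _ in range(30):
            X=onz(c,(xs.mean(),r),z); s=np.linalg.norm(X[:2]-S0)*np.sign(X[0]-S0[0]+.03); z=.5*z+.5*hgt(s)
        P.append(X);ss.append(s)
    P=np.array(P);ss=np.array(ss);out={}
    for nm,lo,hi in(("level",.06,.098),("bent",.112,.172)):
        k=(ss>lo)&(ss<hi);q=P[k,:2]
        if k.sum()<5: print(nm,"few");continue
        b=np.polyfit(q[:,0],q[:,1],1);res=q[:,1]-np.polyval(b,q[:,0]);k2=abs(res)<.0006;b=np.polyfit(q[k2,0],q[k2,1],1)
        print(nm,k2.sum(),"yaw %.4f"%np.arctan(b[0]),"y(.48,.53,.6)",np.polyval(b,[.48,.53,.6]).round(5))
    print("ends",P[np.argmax(P[:,0])].round(4),ss.max().round(4))
E
python3 - <<'E'
from rod import *
import pickle
analyse(pickle.load(open("w1.pkl","rb")),295,345,195,366)
d=pickle.load(open("c0.pkl","rb"));print("top");analyse(d["top"],315,340,165,235)
arm.goto(np.array([.50,-.01,.40]),ori(-.15,0,1)[0]);arm.pause(.3)
c=cam("wrist","pics/w2.png");print(c["xyz"],arm.sense()["ee_pos"],arm.sense()["t"],arm.sense()["contact_force"],np.round(arm.sense()["joint_pos"],2))
pickle.dump(c,open("w2.pkl","wb"))
E
```

```text
level 43 yaw -0.1363 y(.48,.53,.6) [-0.00048 -0.00734 -0.01694]
bent 81 yaw -0.1520 y(.48,.53,.6) [ 0.00064 -0.00701 -0.01773]
ends [ 0.6184 -0.0205  0.1985] 0.1861
top
level 11 yaw -0.1583 y(.48,.53,.6) [-0.00272 -0.01071 -0.02188]
bent 27 yaw -0.1465 y(.48,.53,.6) [-0.00309 -0.01046 -0.02079]
ends [ 0.6121 -0.0224  0.1985] 0.1802
[0.41787254 0.00295536 0.47066233] [ 0.50000269 -0.01003116  0.40001536] 2.8583 [-0.7545927   0.46643037 -0.79840198] [-0.53  0.19  0.63  1.47 -0.11  1.52  1.52]
```

View pics/w2.png

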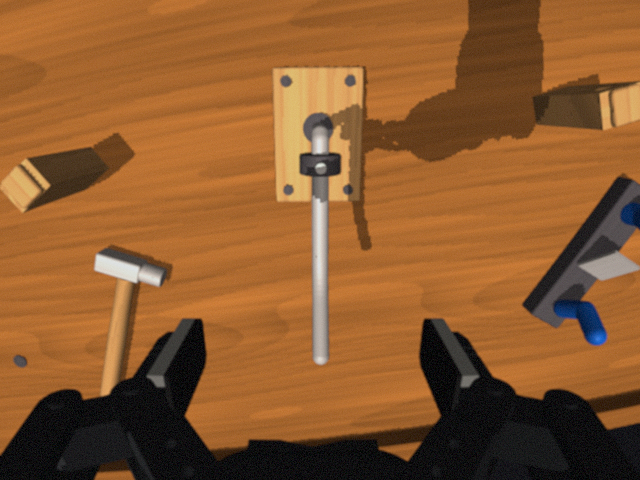

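The tool did not turn, because goto treats the half turn as the same grasp and this view matches the last one. I'll turn joint 7 directly.

```bash
python3 - <<'E'
from rod import *
import pickle
q=np.array(arm.sense()["joint_pos"]);q0=q.copy()
print("w2");analyse(pickle.load(open("w2.pkl","rb")),295,345,195,366)
q[6]-=np.pi;arm.set_joints(q);arm.pause(.3)
c=cam("wrist","pics/w3.png");print(c["xyz"],arm.sense()["ee_pos"],arm.sense()["t"])
pickle.dump(c,open("w3.pkl","wb"))
f=c["frame"]
print("tip",proj(c,(.61,-.02,.1985)),"bend",proj(c,(.53,-.009,.16)),"collar",proj(c,(.47,0,.16)))
E
```

```text
w2
level 43 yaw -0.1418 y(.48,.53,.6) [-0.00028 -0.00742 -0.01741]
bent 80 yaw -0.1479 y(.48,.53,.6) [ 0.0002  -0.00725 -0.01768]
ends [ 0.618  -0.0201  0.1985] 0.1857
[ 0.58421509 -0.02220214  0.47067374] [ 0.49999747 -0.01001826  0.40001532] 5.8583
tip [303.63640298  72.75873421] bend [306.69092421 183.2693446 ] collar [307.11735812 252.944419  ]
```

View pics/w3.png

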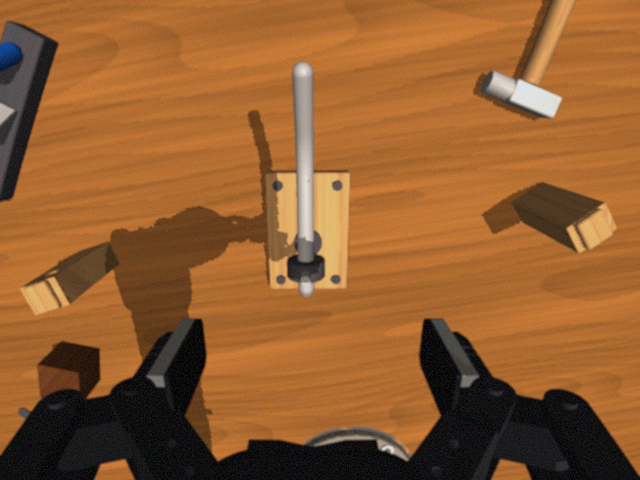

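In this reversed view the rod tip is at (303,68), the collar's front face near row 256 at (306,257), and the jaw top is at (45,294). Next I'll run the same fit, plus the collar, jaw and foot points, and average with the other view.

```bash
python3 - <<'E'
from rod import *
import pickle
c=pickle.load(open("w3.pkl","rb"));b=pickle.load(open("w2.pkl","rb"))
analyse(c,288,325,60,250)
# collar face edge: darkness profile beside the rod, face top row at axis height (col +-12 px off axis)
for cc,cols in((c,(293,319)),(b,(305,335))):
    g=cc["frame"].max(2).astype(int)
    for x in cols:
        col=g[:,x]; r=np.where(col[140:290]<75)[0]+140; print("dark rows",x,r.min(),r.max())
print("collar face w2",onz(b,(320,175.5),.16),"w3 (face top/bot edges)",onz(c,(306,257),.16),onz(c,(306,282),.16))
for cc,P in((c,[(266,172.5),(349.5,171.5),(347,288.5),(270.5,290)]),(b,[(361.5,201),(277,201.5),(274,68.5),(364.5,68)])):
    F=np.array([onz(cc,p,.024)[:2] for p in P]);u=F[0]+F[1]-F[2]-F[3];print("foot",np.arctan2(u[1],u[0]),F.mean(0)-.01*u/np.linalg.norm(u),[np.linalg.norm(F[i]-F[(i+1)%4]).round(4) for i in range(4)])
# tips: highest rod row
print("tip end w3",onz(c,(303,62.5),.2025),"w2",onz(b,(321,364),.2025))
k=c["frame"][270:320,15:80,::-1];k2=c["frame"][245:300,270:340,::-1]
cv2.imwrite("pics/c3.png",np.hstack([cv2.resize(k,(400,400),interpolation=cv2.INTER_CUBIC),cv2.resize(k2,(400,400),interpolation=cv2.INTER_CUBIC)]))
E
```

```text
level 44 yaw -0.1349 y(.48,.53,.6) [-0.00041 -0.0072  -0.01669]
bent 82 yaw -0.1482 y(.48,.53,.6) [ 0.00018 -0.00729 -0.01774]
ends [ 0.6168 -0.02    0.1985] 0.1845
dark rows 293 256 278
dark rows 319 256 278
dark rows 305 154 174
dark rows 335 154 174
collar face w2 [0.46714506 0.00207009 0.16      ] w3 (face top/bot edges) [0.46642551 0.00154124 0.16      ] [0.44285451 0.00524538 0.16      ]
foot -0.14569701733810556 [0.43484083 0.00593302] [np.float64(0.0972), np.float64(0.15), np.float64(0.0988), np.float64(0.1511)]
foot -0.1452877136665048 [0.43601716 0.00854092] [np.float64(0.1007), np.float64(0.1475), np.float64(0.098), np.float64(0.1475)]
tip end w3 [ 0.61588909 -0.02060122  0.2025    ] w2 [ 0.61613826 -0.01948055  0.2025    ]
```

View pics/c3.png

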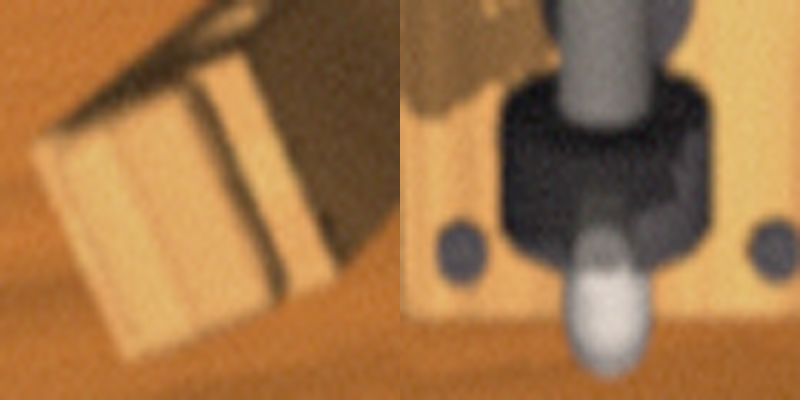

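Both wrist views agree to 0.3 mm, giving these values:
- **Stand:** about (0.4348, 0.0067), yaw about -0.145.
- **Sideways set:** about -0.5°, so nearly straight.
- **Collar face:** 0.0327 m from the post's axis.

The crop shows the jaw's stepped top and the hole's edge on its outward face. I'll look at the jaw from above before gripping.

```bash
python3 - <<'E'
from rod import *
import pickle
arm.goto(np.array([.444,.286,.27]),ori(.14,0,1)[0]);arm.pause(.2)
c=cam("wrist","pics/w4.png");s=arm.sense();print(c["xyz"],s["ee_pos"],s["t"],np.round(s["joint_pos"],2))
pickle.dump(c,open("w4.pkl","wb"))
print(proj(c,(.444,.286,.123)))
E
```

```text
[0.52947704 0.29636253 0.34156316] [0.44491903 0.28487411 0.27061332] 7.35 [-0.95  0.3   0.44  1.64 -0.13  1.23 -1.91]
[310.66962381 260.22086231]
```

View pics/w4.png

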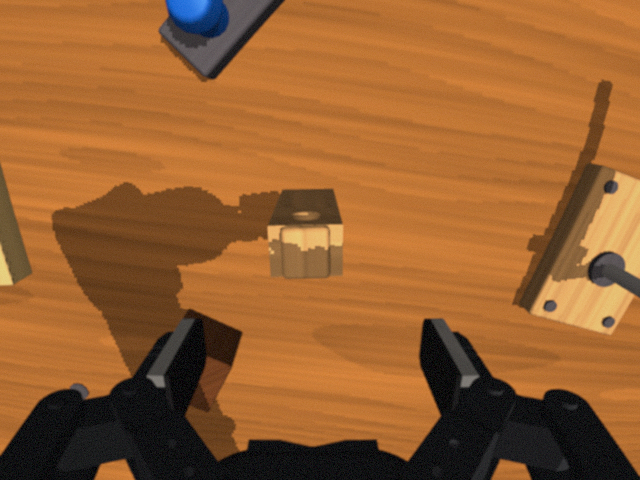

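The wrist view shows the jaw square to the gripper: the 30 mm top spans columns 280–331 and rows 226–278, with the hole at (305,214). Now I'll refine its centre, grip and lift.

```bash
python3 - <<'E'
from rod import *
import pickle
c=pickle.load(open("w4.pkl","rb"))
F=[onz(c,p,.123) for p in[(280,226),(331,226),(332,278),(283,278)]];F=np.array(F)
print(F.round(4).tolist(),[np.linalg.norm(F[i]-F[(i+1)%4]).round(4) for i in range(4)]);m=F.mean(0);u=F[0]+F[1]-F[2]-F[3];print(m,np.arctan2(u[1],u[0]))
H=onz(c,(305,214),.1)
yaw=.14
print(H)
o=ori(yaw,0,1)[0]
p=np.array([m[0],m[1],.149])
arm.movel(p,v=.1,rotation=o);s0=arm.sense()
arm.clamp();s=arm.sense();print(p,s0["ee_pos"],s["ee_pos"],s["opening"],s["grasp_force"],s["contact_force"],s["t"])
arm.movel(p+[0,0,.14],v=.15);s=arm.sense();print(s["opening"],s["contact_force"],s["t"],s["ee_pos"])
E
```

```text
[[0.4632, 0.307, 0.123], [0.4673, 0.277, 0.123], [0.434, 0.2712, 0.123], [0.4298, 0.3015, 0.123]] [np.float64(0.0303), np.float64(0.0338), np.float64(0.0306), np.float64(0.0338)]
[0.44857675 0.28917512 0.123     ] 0.16746196329876295
[0.46648571 0.29290596 0.1       ]
[0.44857675 0.28917512 0.149     ] [0.44904119 0.28944755 0.14971305] [0.44902271 0.28953142 0.14958743] 0.04530616743824926 61.60117540508509 [-0.18510852  0.27922335  2.66753378] 9.1583
0.045477398668888454 [ 0.83732828  0.1588988  -2.19014461] 10.2417 [0.4479187  0.28883399 0.2877654 ]
```

The grip is good: opening 45 mm, with a lifted weight of about 2.2 N. Next come the path module along the rod and the approach, then the first threading with force monitoring.

```bash
cat > path.py <<'E'
from h import *
H=.0546; YL,YB=-.142,-.148; S0=np.array([.4348,.0064,.16]); TH=np.radians(35)
xl=np.array([np.cos(YL),np.sin(YL),0]); xb=np.array([np.cos(YB),np.sin(YB),0]); B=S0+.1*xl
LA=.07*TH; END=.1+LA+.045          # arc length from the post axis to the axis end
def rod(s):
    t=s-.1
    if t<=0: return S0+s*xl
    if t<LA: return B+.07*(np.sin(t/.07)*xb+[0,0,1-np.cos(t/.07)])
    return B+.07*(np.sin(TH)*xb+[0,0,1-np.cos(TH)])+(t-LA)*(np.cos(TH)*xb+[0,0,np.sin(TH)])
def pose(s,off=np.zeros(3)):
    a,b=rod(s-.017),rod(s+.017); d=b-a; yaw=np.arctan2(d[1],d[0]); p=np.arcsin(d[2]/np.linalg.norm(d))
    o,_,up=ori(yaw,p,1); return (a+b)/4+rod(s)/2+H*up+off,o
def run(s0,s1,off=np.zeros(3),F0=None,v=.04,step=.006,fmax=8):
    n=max(1,int(np.ceil(abs(s1-s0)/step)))
    for s in np.linspace(s0,s1,n+1)[1:]:
        p,o=pose(s,off); hit=arm.movel(p,v=v,rotation=o,f_stop=fmax); st=arm.sense(); f=np.array(st["contact_force"])-F0
        print("s=%.4f"%s,f.round(1),"T",np.round(st["torque"],2),"%.2f"%st["t"],(np.array(st["ee_pos"])-p).round(4)*1e3,hit)
        if hit or np.linalg.norm(f)>12: return s
    return s1
E
python3 - <<'E'
from path import *
p,o=pose(END+.045)
w=p+[.03,.08,.05]
print(END,p,arm.inverse_kinematics(p,o),arm.inverse_kinematics(w,o))
arm.movel(np.array([.448,.289,.33]),v=.2)
arm.goto(w,o);arm.movel(p,v=.12);arm.pause(.3)
c=cam("scene","pics/s1.png");st=arm.sense();F0=np.array(st["contact_force"]);np.save("F0.npy",F0);print(F0,st["torque"],st["t"],st["opening"],st["ee_pos"]-p)
e=rod(END);u,v=proj(c,e).astype(int);print(u,v)
k=c["frame"][max(v-70,0):v+80,u-100:u+100,::-1];cv2.imwrite("pics/s1c.png",cv2.resize(k,(800,600),interpolation=cv2.INTER_CUBIC))
E
```

```text
0.1877605666738611 [ 0.61544774 -0.01992617  0.26900694] [-0.7117222   0.21993355  0.77338867  1.92695532 -0.1588914   0.45184073
 -1.59585691] [-0.77988183  0.23922713  0.68724573  1.75942872  0.03463828  0.60753108
 -1.89385679]
[-0.36752303 -0.21131411 -1.21526212] [0.15063488 0.76170454 0.00523518] 13.1667 0.04542800687781928 [0.00016989 0.00047768 0.00012853]
269 223
```

View pics/s1c.png

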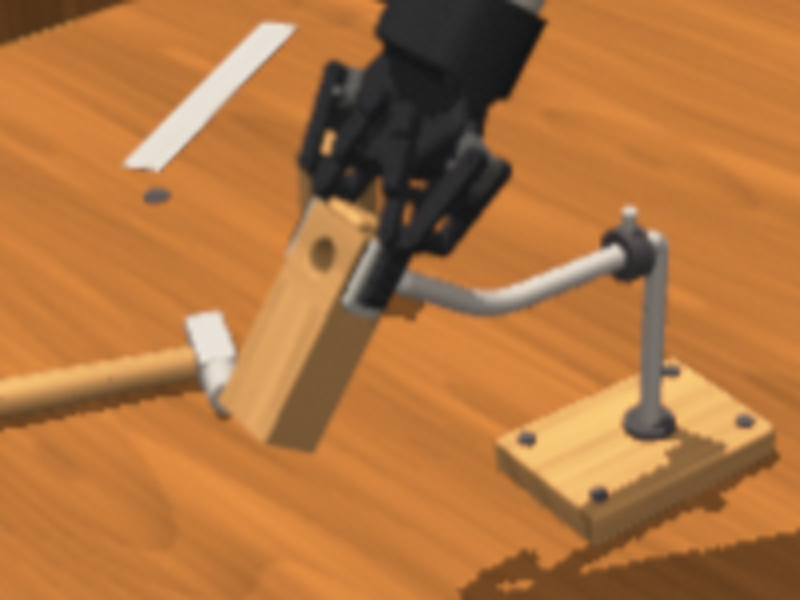

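The jaw is held pitched in front of the rod tip with its hole facing along the rod, at about (320,252) in the crop, well clear of the stand. Start threading.

```bash
python3 - <<'E'
from path import *
F0=np.load("F0.npy"); s=run(END+.045,END-.012,F0=F0,v=.03); arm.pause(.2);st=arm.sense();print(s-END,(st["contact_force"]-F0).round(2),st["torque"],st["t"])
E
```

```text
s=0.2271 [ 0.6  0.1 -0. ] T [ 0.1   0.81 -0.05] 13.51 [-0.4  0.1 -0.4] False
s=0.2214 [0.2 0.4 0.1] T [ 0.15  0.8  -0.01] 13.85 [-0.3  0.  -0.3] False
s=0.2157 [ 0.  -0.4 -0.2] T [0.12 0.75 0.01] 14.19 [-0.3  0.1 -0.3] False
s=0.2100 [-0.  -0.5  0. ] T [0.15 0.74 0.03] 14.53 [-0.3  0.  -0.3] False
s=0.2043 [-0.1  0.3  0.8] T [0.05 0.73 0.  ] 14.88 [-0.3  0.1 -0.3] False
s=0.1986 [ 0.  -0.   0.9] T [ 0.13  0.73 -0.03] 15.22 [-0.3  0.1 -0.3] False
s=0.1929 [0.6 0.3 0.5] T [ 0.12  0.74 -0.05] 15.56 [-0.3  0.1 -0.3] False
s=0.1872 [1.2 0.3 0.9] T [0.14 0.77 0.01] 15.90 [-0.3  0.1 -0.3] False
s=0.1815 [-0.1 -0.2 -0.8] T [ 0.12  0.75 -0.  ] 16.24 [-0.3  0.1 -0.3] False
s=0.1758 [ 0.2 -0.  -0.5] T [0.1  0.77 0.03] 16.58 [-0.3  0.1 -0.3] False
-0.01200000000000001 [ 0.04  0.71 -0.23] [0.10707546 0.7247899  0.05264207] 16.7833
```

The jaw is threaded with no contact. I'll continue round the bend to just before the collar.

```bash
python3 - <<'E'
from path import *
F0=np.load("F0.npy"); s=run(END-.012,.064,F0=F0,v=.03,fmax=6); arm.pause(.3);st=arm.sense();print(s,(st["contact_force"]-F0).round(2),st["torque"],st["t"])
E
```

```text
s=0.1699 [0.3 0.3 0.4] T [ 0.09  0.76 -0.  ] 17.13 [-0.4  0.1 -0.3] False
s=0.1640 [ 0.4 -0.  -0.2] T [ 0.1   0.75 -0.05] 17.48 [-0.3  0.1 -0.3] False
s=0.1581 [ 0.5 -0.5 -0.4] T [0.12 0.78 0.08] 17.82 [-0.3  0.1 -0.3] False
s=0.1522 [0.7 0.4 0.5] T [0.17 0.7  0.04] 18.15 [-0.1  0.  -0.1] False
s=0.1463 [0.6 0.1 0.1] T [ 0.12  0.69 -0.03] 18.45 [ 0.2 -0.1  0.1] False
s=0.1405 [ 0.2 -0.1 -0.3] T [0.1  0.65 0.03] 18.73 [ 0.5 -0.1  0.3] False
s=0.1346 [ 0.7 -0.1 -0.4] T [ 0.11  0.56 -0.03] 18.98 [ 0.8 -0.2  0.5] False
s=0.1287 [0.3 0.4 0.3] T [ 0.03  0.55 -0.01] 19.23 [ 0.8 -0.3  0.4] False
s=0.1228 [-0.2  0.1 -0.1] T [ 0.08  0.43 -0.03] 19.48 [ 0.6 -0.4  0.1] False
s=0.1169 [-0.  -0.4 -0.6] T [ 0.06  0.39 -0.  ] 19.73 [ 0.2 -0.3 -0.3] False
s=0.1111 [ 1.  -0.2 -0.6] T [ 0.06  0.23 -0.03] 19.98 [-0.  -0.2 -0.5] False
s=0.1052 [ 0.6  0.1 -0.3] T [ 0.02  0.19 -0.02] 20.23 [ 0.  -0.2 -0.3] False
s=0.0993 [0.1 0.4 0.4] T [0.03 0.11 0.04] 20.48 [ 0.1 -0.1 -0.2] False
s=0.0934 [ 0.8  0.2 -0.1] T [-0.01  0.03  0.  ] 20.77 [ 0.1 -0.  -0. ] False
s=0.0875 [ 1.   1.1 -0.3] T [ 0.01  0.02 -0.02] 21.07 [-0.1  0.  -0. ] False
s=0.0816 [ 0.7 -0.1 -0.7] T [-0.02 -0.01  0.03] 21.42 [-0.2  0.1  0. ] False
s=0.0758 [0.5 0.7 0.5] T [-0.05  0.   -0.01] 21.77 [-0.2  0.1  0. ] False
s=0.0699 [0.9 0.2 0.2] T [-0.02 -0.02  0.05] 22.12 [-0.2  0.1  0. ] False
s=0.0640 [-0.3  0.4  0.3] T [ 0.01 -0.01  0.01] 22.47 [-0.2  0.   0. ] False
0.064 [0.71 1.27 1.39] [-0.00193699  0.00685773  0.01178746] 22.7667
```

```bash
python3 - <<'E'
from path import *
F0=np.array(arm.sense()["contact_force"]); P0=np.array(arm.sense()["ee_pos"])
p,o=pose(.044)
hit=arm.movel(p,v=.008,rotation=o,f_stop=4.0); 
for _ in range(3):
    st=arm.sense();q=np.array(st["ee_pos"]);print(hit,(np.array(st["contact_force"])-F0).round(2),"s",((q-S0)@xl).round(4),st["t"]);arm.pause(.1)
E
```

```text
True [ 2.38 -1.04  0.23] s 0.0491 24.55
True [ 1.1  -0.98  0.1 ] s 0.0491 24.65
True [ 2.21 -0.9  -0.07] s 0.0492 24.75
```

The jaw touched the collar at s = 0.0491 m (0.0497 predicted) and is holding about 2 N. Now lower it onto the rod, release and retract.

```bash
python3 - <<'E'
from path import *
F0=np.array(arm.sense()["contact_force"]); q=np.array(arm.sense()["ee_pos"])
hit=arm.movel(q+.0002*xl-[0,0,.004],v=.008,f_stop=3.0);arm.pause(.1);st=arm.sense();print(hit,st["ee_pos"]-q,(np.array(st["contact_force"])-F0).round(2))
arm.open();arm.pause(.3)
q=np.array(arm.sense()["ee_pos"]);arm.movel(q+[0,0,.13],v=.08);arm.pause(.5)
c=cam("scene","pics/s2.png");c2=cam("wrist");print(arm.sense()["t"],arm.sense()["contact_force"])
u,v=proj(c,rod(.08)).astype(int)
a=cv2.resize(c["frame"][v-50:v+70,u-80:u+80,::-1],(480,360),interpolation=cv2.INTER_CUBIC)
u,v=proj(c2,rod(.06)).astype(int);print(u,v);u=max(u,70);v=max(v,70)
b=cv2.resize(c2["frame"][v-70:v+70,u-60:u+60,::-1],(308,360),interpolation=cv2.INTER_CUBIC)
cv2.imwrite("pics/fin.png",np.hstack([a,b]))
E
```

```text
True [ 1.05097283e-04 -8.46803689e-05 -2.19749676e-03] [-4.82  1.33  3.83]
28.4667 [-0.35553649  0.13544969 -0.35125439]
313 227
```

View pics/fin.png

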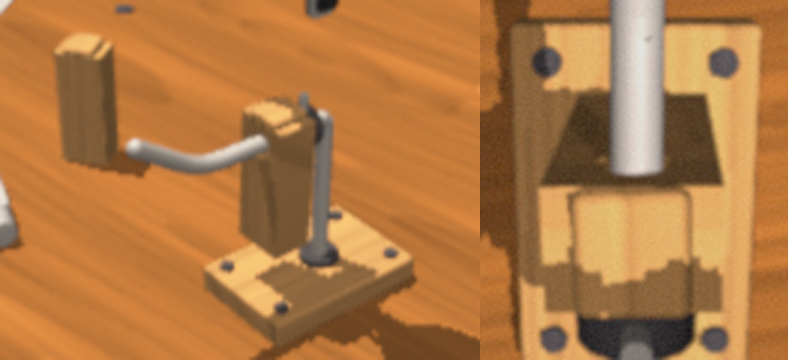

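The final views show the jaw hanging upright on the level part of the rod against the collar, with the gripper clear. Handing in.

```bash
python3 -c "
from bench import arm
print(arm.finish_job())"
```

```text
the job is handed in; nothing more can be done
None
```

I handed the job in at about 28.5 s: the last images show the jaw hanging upright on the level part of the rod against the collar with the gripper clear, no force over about 5 N was read while threading, touching the collar or lowering, and the handover returned no verdict.

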